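# Square up three glazing plates and hold the pack in the light meter's beam

### The job

Tap the three staggered glazing plates in the wooden rack until their frosted side edges are flush, then lift all three out together as one pack, touching them by their frosted side edges only and never on the clear glass. Finish while holding the pack still and upright between the light meter's lamp and sensor, square to the red beam, so that the beam passes through all three plates, midway between the frosted strips and in the lower half of the clear glass, below the fingers; do not put it down or let go, do not knock against the meter, and leave the other things on the bench alone.

Things in the scene. Friction and masses are not known exactly. Their poses are not given: they have to be found in the camera images.
- plate_a_mid (a point): Centre of glazing plate a, half-way up. Three identical upright plates, 36 mm wide (own x), 4 mm thick (y), 70 mm tall (z), stand face to face in the rack's groove, up to 21 mm out of line along x, in any order. A white frosted strip 6 mm wide runs up each narrow side, to the frosted edges at x = +-18 mm; the 24 mm between is clear blue-green glass.
- plate_a_window (a point): The point of plate a meant for the beam: middle of its clear width, 20 mm above its lower edge (15 mm below its centre), same axes.
- plate_a: Plate a itself, 20 to 35 g; origin at the middle of its lower edge, same axes.
- plate_b_mid (a point): Centre of glazing plate b, half-way up. Three identical upright plates, 36 mm wide (own x), 4 mm thick (y), 70 mm tall (z), stand face to face in the rack's groove, up to 21 mm out of line along x, in any order. A white frosted strip 6 mm wide runs up each narrow side, to the frosted edges at x = +-18 mm; the 24 mm between is clear blue-green glass.
- plate_b_window (a point): The point of plate b meant for the beam: middle of its clear width, 20 mm above its lower edge (15 mm below its centre), same axes.
- plate_b: Plate b itself, 20 to 35 g; origin at the middle of its lower edge, same axes.
- plate_c_mid (a point): Centre of glazing plate c, half-way up. Three identical upright plates, 36 mm wide (own x), 4 mm thick (y), 70 mm tall (z), stand face to face in the rack's groove, up to 21 mm out of line along x, in any order. A white frosted strip 6 mm wide runs up each narrow side, to the frosted edges at x = +-18 mm; the 24 mm between is clear blue-green glass.
- plate_c_window (a point): The point of plate c meant for the beam: middle of its clear width, 20 mm above its lower edge (15 mm below its centre), same axes.
- plate_c: Plate c itself, 20 to 35 g; origin at the middle of its lower edge, same axes.
- rack: Dark wooden rack fixed to the bench, 120 (x) x 44 (y) x 34 mm high; a 13.6 mm wide groove, open at both ends, runs along its x, floor 10 mm above the bench, walls 24 mm above that. The plates stand on that floor (top edges 80 mm above the bench), clear faces to the walls, free to slide along x (waxed smooth); their x lies along the rack's x. Origin: centre of underside.
- meter: Light meter fixed to the bench: grey base 70 (x) x 200 (y) x 22 mm high; two pillars 42 x 36 mm, 145 mm high, at y = -80 mm (black, lamp) and +80 mm (white, sensor). Their 30 mm wide steel lens rings leave a gap of 108 mm (y = -54 to 54 mm), open above. Origin: centre of underside.
- beam (a point): Middle of the thin red beam, half-way between lamp and sensor, 115 mm above the bench; the level beam runs along this frame's y (the meter's y); z up.
- moulding: Bystander: dark moulding offcut with gilt edge, 45 x 160 x 26 mm, lying.
- corner: Bystander: blue plastic corner protector, 60 x 60 x 28 mm.
- clamp: Bystander: nickel-plated spring clamp, about 100 x 60 x 18 mm, lying.
- stick: Bystander: cherry sanding stick, 22 x 170 x 10 mm, lying.
Not all that is in view belongs to the job. Leave any pink or yellow look-alike of the plate_a alone.

How it is judged:
By the outcome, as a careful person would: the job done as asked, in the order asked, and still so for the second after the job is handed in, while the arm keeps its last pose, push and grip.
It also fails if it takes over 45 s, if anything falls off the work surface, if the arm or the gripper's body presses on something with over 40 N, if the wrist force passes 120 N, or if a joint passes its speed limit or range.

### The arm

A 6-joint arm with a two-finger parallel gripper is mounted at the origin on the work surface. World frame = base frame: x ahead of the robot, y to its left, z up, the work surface at z = 0. Lengths are in m, angles in rad, forces in N, time in s.
With the tool pointing down it reaches from about 0.25 to 0.725 m from the base axis. Payload 9.7 kg.
Tool frame: the origin (TCP) lies at the very end of the fingers, on their centre line; the grasp point (between the pads) lies 19 mm behind it; z points along the fingers, y is the line along which they close (so a half turn about z gives the same grasp; the last joint's range is limited). The gripper opens to 85 mm and grips with 20 to 120 N. Pads are 22 mm wide; open, the fingers measure 114 mm over their backs; the gripper's body (76 mm by 85 mm) begins 54 mm behind the grasp point. The pads swing forward as they close: fully open they stand 13 mm farther back than shut.
Start: joints at [-1.217, 0.087, 0.176, 1.66, 0, 1.571], TCP at [0.191, -0.516, 0.231] pointing down, gripper open.
Joint ranges: [-3.13, 3.13], [-0.85, 1.81], [-1.15, 1.24], [-2.2, 2.28], [-1.44, 1.52], [-3.14, 3.14]. Speed limits (rad/s): [2.22, 2.22, 2.57, 3.14, 3.14, 3.14].

### API

Orientations are given as a rotation vector (axis times angle).
In Python, from plant import ctrl gives the robot as it stands.
- The arm moves only by the shell command python3 -m handwheel 'ROWS' [FORCE]. ROWS is a JSON object of lists of equal length, an entry for each row: "claw": the closure, from 0 (fully open) to 1 (shut); "offset": the shift along the world's x, y, z in mm, a list of three; "angular": the turn, a rotation vector about the world's x, y, z in degrees, a list of three. In form: {"claw": [claw, ...], "offset": [[dx, dy, dz], ...], "angular": [[ax, ay, az], ...]}. A call has 1 to 20 rows; each row is the pose to reach, as a shift and turn from the pose commanded when the call began; what a row does not reach only later rows make up. A row lasts 1/10 s, in which the tool goes at most 50 mm and 8.59 degrees, less where a joint would pass 70% of its speed; a pose out of reach is approached as far as the arm can. A call with a gripper value outside its range is refused whole. The fingers move at their own pace and stop on an object; FORCE is the grip in N (left out, the last holds). Time passes only in rows, so rows that repeat a pose let the fingers close. It gives the time, the measured TCP pose, the force, the opening and the grip force at its end, in the units of the state.
- ctrl.sense(): the state, without advancing time (a new reading comes with each control period).
- ctrl.snapshot(name): name is "scene" or "side" or "wrist"; returns a dict with "image" (400x640x3 uint8, blue, green, red), "vfov" (degrees; the focal length in pixels is half the picture's height over the tangent of half this angle, whatever the lens; pixels are square), "cx", "cy" (the principal point, pixels), "rvec" (rotation vector, rad) and "tvec" (3), from world to camera coordinates, as OpenCV has them; the wrist camera has in their place "T_tool_cam" (4x4, takes a point from camera to tool coordinates, whose origin is the TCP and whose axes are the flange's). Camera axes: x right, y down, z forward; pixel columns grow to the right and rows downward; lengths in m; the calibration is good to about 2 mm. A picture is of the moment at which its call begins: read the wrist's pose just before it. There is no depth.
- ctrl.hand_in(): hands the job in; it is judged then, once.
Trained networks look in a picture, given as the dict that the camera call returned (one of the last four; its "shot" number tells which), for a name from the list of things; names that differ only in an ending like _2 or _b are one class to them, and where a whole thing is asked for, a point or a joint stands for the part that bears it (a point fixed in the world has none). Each returns a list of dicts, best first, with "conf" (0 to 1); they miss things now and then, are a little off and sometimes report something else, mostly with a low value. They report only what shows in the picture. A call takes as long as a camera call. They do not tell look-alikes from the thing itself.
- ctrl.boxes_of(query, picture): "rect" ([left, top, width, height] in pixels, round what is visible of it).
- ctrl.landmark_of(query, picture): "centre" ([column, row] in pixels: a listed point, or the origin of a listed thing).
The state is a dict: "time": time; "joint_positions": joint angles; "qd": joint speeds; "joint_efforts": joint torques, N m; "tool_pos": TCP position; "orientation": TCP orientation; "contact_force": force on the tool from outside, world axes, zero at the start; "torque": the same for the moment, N m; "gripper_width": finger opening in m; "gripper_force": force on a finger pad.
Only numpy, scipy, OpenCV 4.12 (cv2) and the standard library are available. Lean on these libraries where they do the work, as an engineer would, in place of code of your own. Each camera call takes 0.05 s, during which the arm holds its last target. There are 200 camera calls.

## Working session

There is one attempt and no reset: what is moved stays moved. The work goes in short steps, Python scripts to look and compute and a shell command to move; the robot and the scene stay as the last step left them, time stands still between calls to the robot, and variables do not carry over. Pictures are saved under pics/ and viewed, at most 10 in all, crops included, and the job is handed in when it is done.

```bash
mkdir -p pics; ls; cat > h.py <<'E'
import numpy as np, cv2
from plant import ctrl
def K(p):
    f=p["image"].shape[0]/2/np.tan(np.radians(p["vfov"])/2)
    return np.array([[f,0,p["cx"]],[0,f,p["cy"]],[0,0,1]])
def pose(p,s=None):
    "R,t world->cam"
    if "rvec" in p: return cv2.Rodrigues(np.array(p["rvec"],float))[0],np.array(p["tvec"],float).ravel()
    T=np.eye(4);T[:3,:3]=cv2.Rodrigues(np.array(s["orientation"],float))[0];T[:3,3]=s["tool_pos"]
    M=np.linalg.inv(T@np.array(p["T_tool_cam"]));return M[:3,:3],M[:3,3]
def toplane(p,uv,z,s=None):
    R,t=pose(p,s);d=R.T@np.linalg.inv(K(p))@np.array([uv[0],uv[1],1.]);c=-R.T@t
    return c+d*(z-c[2])/d[2]
def proj(p,X,s=None):
    R,t=pose(p,s);q=K(p)@(R@np.asarray(X,float).T+t[:,None]);return (q[:2]/q[2]).T
E
python3 - <<'E'
from h import *
s=ctrl.sense();print(s)
Z={"plate_a_mid":.045,"plate_a":.01,"rack":0,"meter":0,"beam":.115}
ims=[]
for n in("scene","side"):
    p=ctrl.snapshot(n);ims.append(p["image"]);print(n,p["vfov"],p["cx"],p["cy"],p["rvec"],p["tvec"])
    cv2.imwrite(f"pics/{n}0.png",p["image"])
    for q,z in Z.items():
        for d in ctrl.landmark_of(q,p)[:4]: print(n,q,round(d["conf"],2),np.round(d["centre"],1),toplane(p,d["centre"],z).round(4))
E
```

```text
pics
{'time': 0.0, 'joint_positions': array([-1.21702269e+00,  8.74501945e-02,  1.75098542e-01,  1.65980031e+00,
       -4.50085429e-07,  1.57080146e+00]), 'qd': array([ 2.41415389e-03,  1.75297962e-03,  1.16139428e-03, -1.09862790e-03,
        9.12581737e-05, -1.14628796e-03]), 'joint_efforts': array([-2.67953851e-06, -5.20370579e+01,  4.64821100e+01,  1.56774156e-02,
        1.37113107e-04, -3.81585664e-05]), 'tool_pos': array([ 0.19045798, -0.51571219,  0.23057024]), 'orientation': array([-3.09125993e+00, -5.52570200e-01,  3.75247766e-04]), 'contact_force': array([0.80442984, 0.06287791, 0.16888039]), 'torque': array([-0.01206843, -0.01760949,  0.07096299]), 'gripper_force': 0.0, 'gripper_width': 0.08534915639622254}
scene 42.839744135766296 318.351364523991 197.19255123375152 [ 0.93834197  2.64343956 -0.87436974] [ 0.47048879 -0.27715276  1.64234983]
scene plate_a_mid 0.75 [261.5 141.9] [ 0.6042 -0.268   0.045 ]
scene plate_a_mid 0.74 [326.2 163.5] [ 0.5093 -0.0824  0.045 ]
scene plate_a_mid 0.71 [289.5 154.4] [ 0.5697 -0.1764  0.045 ]
scene plate_a_mid 0.57 [279.  127.3] [ 0.528
[... 486 characters left out ...]
24 -0.119131    0.08796833] [-0.60849845  0.12482867  1.15780173]
side plate_a_mid 0.8 [333.8 284.4] [ 0.612  -0.2808  0.045 ]
side plate_a_mid 0.63 [300.3 297.4] [ 0.53   -0.3104  0.045 ]
side plate_a_mid 0.52 [312.5 253.6] [ 0.572  -0.1767  0.045 ]
side plate_a_mid 0.4 [282.6 232.7] [ 0.4995 -0.0921  0.045 ]
side plate_a 0.78 [302.9 261.8] [ 0.5477 -0.1703  0.01  ]
side plate_a 0.75 [358.  182.8] [0.7584 0.1594 0.01  ]
side plate_a 0.66 [305.3 254.3] [ 0.5564 -0.1443  0.01  ]
side plate_a 0.61 [330.1 293.8] [ 0.6045 -0.28    0.01  ]
side rack 0.98 [306.3 268.2] [ 0.5554 -0.1843 -0.    ]
side meter 0.69 [358.6 187.5] [0.7587 0.1468 0.    ]
side beam 0.95 [278.1 157.6] [0.5    0.1724 0.115 ]
```

```bash
python3 - <<'E'
import cv2,numpy as np
a=cv2.imread("pics/scene0.png")[80:300,200:500];b=cv2.imread("pics/side0.png")[110:340,220:420]
cv2.imwrite("pics/v1.png",cv2.resize(a,(798,585),interpolation=cv2.INTER_CUBIC));cv2.imwrite("pics/v2.png",cv2.resize(b,(520,598),interpolation=cv2.INTER_CUBIC))
E
```

```text
(no output)
```

View pics/v1.png

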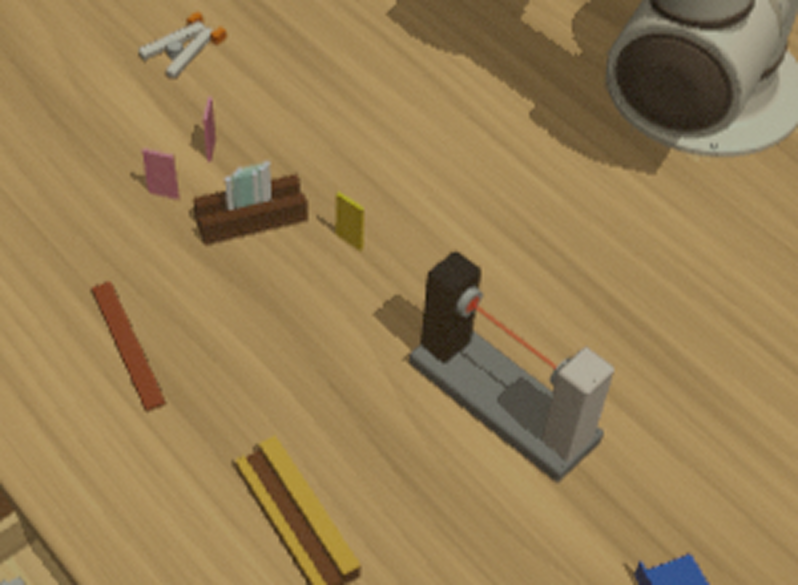

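View pics/v2.png

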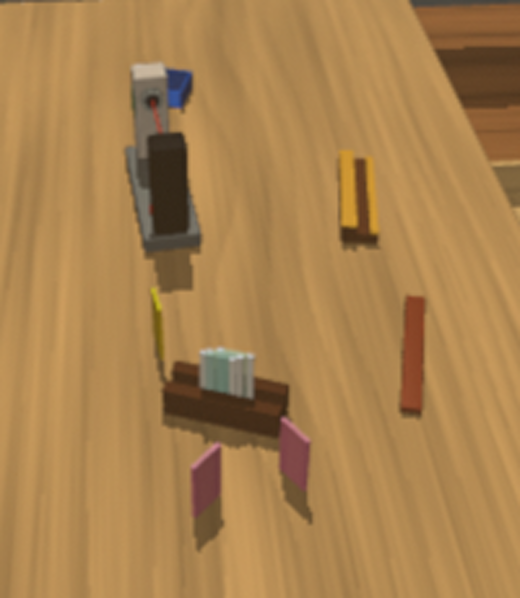

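The true plates are the blue-green white-edged trio in the rack: scene (290,150), side (307,252). The look-alikes are the pink ones at scene (261,142) and (279,127) and the yellow one at (326,163). The v1 and v2 crops show this clearly. The meter's beam is at scene (392,206).

```bash
python3 - <<'E'
from h import *
p=ctrl.snapshot("side")
f=lambda u,v,z:toplane(p,(220+u/2.6,110+v/2.6),z)
for n,q in dict(rack_bot=[(163,418,0),(280,436,0)],rack_top=[(165,393,.034),(287,412,.034)],meter_top_long_left=[(145,240,.022),(127,148,.022)],meter_bot_front=[(147,250,0),(199,242,0)]).items():
    a,b=f(*q[0]),f(*q[1]);d=b-a;print(n,a.round(3),b.round(3),np.degrees(np.arctan2(d[1],d[0])).round(1),np.linalg.norm(d).round(3))
s=ctrl.sense();R=cv2.Rodrigues(s["orientation"])[0];print("tool x,y",R[:,0].round(3),R[:,1].round(3))
w=ctrl.snapshot("wrist");print(np.round(w["T_tool_cam"],3),w["vfov"])
E
```

```text
rack_bot [ 0.494 -0.187  0.   ] [ 0.607 -0.221  0.   ] -16.9 0.118
rack_top [ 0.497 -0.185  0.034] [ 0.613 -0.221  0.034] -17.3 0.121
meter_top_long_left [0.485 0.068 0.022] [0.468 0.26  0.022] 95.1 0.193
meter_bot_front [0.487 0.076 0.   ] [0.549 0.085 0.   ] 8.4 0.063
tool x,y [0.938 0.346 0.   ] [ 0.346 -0.938  0.   ]
[[-0.001 -0.953 -0.302  0.077]
 [ 1.    -0.001  0.     0.001]
 [-0.    -0.302  0.953 -0.143]
 [ 0.     0.     0.     1.   ]] 63.62469047378708
```

```bash
python3 -m handwheel '{"claw":[0,0,0,0,0,0,0,0,0,0,0,0,0,0],"offset":[[20,20,5],[55,51,10],[91,85,10],[128,119,10],[164,153,10],[201,187,10],[237,220,10],[274,254,10],[310,288,10],[340,315,10],[355,330,10],[365,339,10],[365,339,10],[365,339,10]],"angular":[[0,0,3],[0,0,8],[0,0,13],[0,0,18],[0,0,24],[0,0,30],[0,0,36],[0,0,42],[0,0,47],[0,0,50],[0,0,52],[0,0,52.7],[0,0,52.7],[0,0,52.7]]}'
python3 - <<'E'
from h import *
s=ctrl.sense();w=ctrl.snapshot("wrist")
R=cv2.Rodrigues(s["orientation"])[0];print(s["tool_pos"],np.degrees(np.arctan2(R[1,1],R[0,1])))
cv2.imwrite("pics/w1.png",w["image"])
for q,z in dict(plate_a_mid=.045,rack=0).items():
    for d in ctrl.landmark_of(q,w)[:5]: print(q,round(d["conf"],2),np.round(d["centre"],1),toplane(w,d["centre"],z,s).round(4))
E
```

```text
time: 2.1
tool_pos: [0.5551, -0.1775, 0.2413]
orientation: [-2.527, -1.867, 0.001]
contact_force: [0.2, 0.1, -0.4]
gripper_width: 0.0852
gripper_force: 0.0
[ 0.55507935 -0.17751912  0.24131172] -17.09143498876765
plate_a_mid 0.84 [388.7 232.6] [ 0.6093 -0.2678  0.045 ]
plate_a_mid 0.73 [326.2 167.5] [ 0.5629 -0.1745  0.045 ]
plate_a_mid 0.7 [233.7 101.9] [ 0.4933 -0.0828  0.045 ]
plate_a_mid 0.58 [320.4 263.7] [ 0.5231 -0.2829  0.045 ]
rack 0.98 [320.4 165.6] [ 0.555  -0.1795  0.    ]
```

View pics/w1.png

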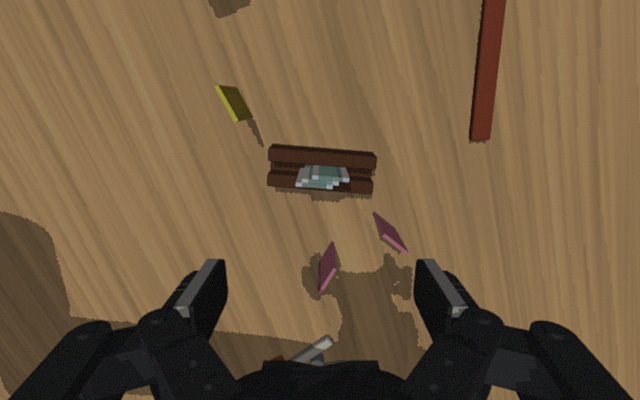

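```bash
python3 - <<'E'
import cv2
a=cv2.imread("pics/w1.png")[130:210,255:390];cv2.imwrite("pics/v3.png",cv2.resize(a,None,fx=5.5,fy=5.5,interpolation=cv2.INTER_CUBIC))
E
```

```text
(no output)
```

View pics/v3.png

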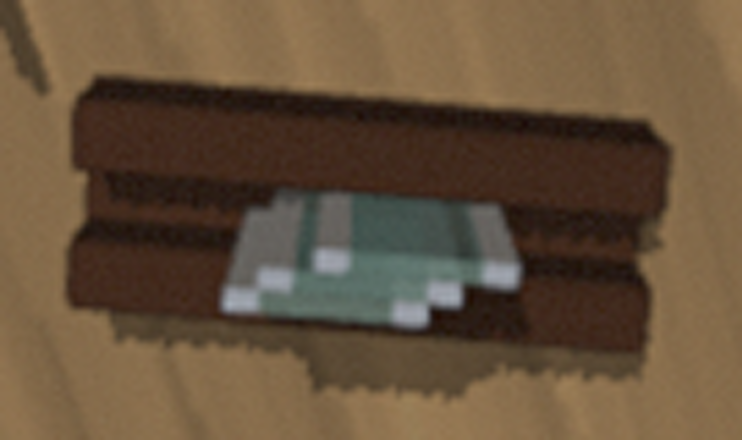

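```bash
python3 - <<'E'
from h import *
s=ctrl.sense();w=ctrl.snapshot("wrist")
f=lambda u,v,z:toplane(w,(255+u/5.5-.4,130+v/5.5-.4),z,s)
for a,b in [((72,305),(645,348)),((75,165),(665,212)),((78,97),(668,145)),((72,238),(640,280))]:
    A,B=f(*a,.034),f(*b,.034);d=B-A;print(A.round(4),B.round(4),((A+B)/2).round(4),np.degrees(np.arctan2(d[1],d[0])).round(2),np.linalg.norm(d).round(4))
for a,b in [((238,300),(412,314)),((275,278),(445,292)),((332,260),(503,273))]:
    A,B=f(*a,.08),f(*b,.08);d=B-A;print(A.round(4),B.round(4),((A+B)/2).round(4),np.degrees(np.arctan2(d[1],d[0])).round(2),np.linalg.norm(d).round(4))
E
```

```text
[ 0.4937 -0.1771  0.034 ] [ 0.6033 -0.2206  0.034 ] [ 0.5485 -0.1988  0.034 ] -21.64 0.118
[ 0.5041 -0.1501  0.034 ] [ 0.6143 -0.1941  0.034 ] [ 0.5592 -0.1721  0.034 ] -21.8 0.1186
[ 0.5093 -0.1375  0.034 ] [ 0.6182 -0.1811  0.034 ] [ 0.5638 -0.1593  0.034 ] -21.84 0.1173
[ 0.4985 -0.1639  0.034 ] [ 0.606  -0.2063  0.034 ] [ 0.5522 -0.1851  0.034 ] -21.52 0.1155
[ 0.5331 -0.1754  0.08  ] [ 0.5619 -0.187   0.08  ] [ 0.5475 -0.1812  0.08  ] -21.95 0.031
[ 0.5406 -0.1735  0.08  ] [ 0.5686 -0.1849  0.08  ] [ 0.5546 -0.1792  0.08  ] -22.04 0.0302
[ 0.5512 -0.1734  0.08  ] [ 0.5794 -0.1846  0.08  ] [ 0.5653 -0.179   0.08  ] -21.65 0.0303
```

```bash
python3 -m handwheel '{"claw":[0,0,0,0,0,0,0,0,0,0,0],"offset":[[1,-2,-15],[1,-2,-45],[1,-2,-80],[1,-2,-115],[1,-2,-145],[1,-2,-165],[1,-2,-180],[1,-2,-190],[1,-2,-195],[1,-2,-198],[1,-2,-198]],"angular":[[0,0,-2],[0,0,-4.6],[0,0,-4.6],[0,0,-4.6],[0,0,-4.6],[0,0,-4.6],[0,0,-4.6],[0,0,-4.6],[0,0,-4.6],[0,0,-4.6],[0,0,-4.6]]}' 20
python3 - <<'E'
from h import *
s=ctrl.sense();R=cv2.Rodrigues(s["orientation"])[0];print(np.degrees(np.arctan2(R[1,1],R[0,1])))
for n in("scene","side"):cv2.imwrite(f"pics/{n}1.png",ctrl.snapshot(n)["image"])
w=ctrl.snapshot("wrist");cv2.imwrite("pics/w2.png",w["image"])
E
```

```text
time: 3.4
tool_pos: [0.5568, -0.1791, 0.0437]
orientation: [2.598, 1.765, 0.001]
contact_force: [0.2, 0.4, -0.0]
gripper_width: 0.0855
gripper_force: 0.0
-21.633439568750013
```

View pics/w2.png

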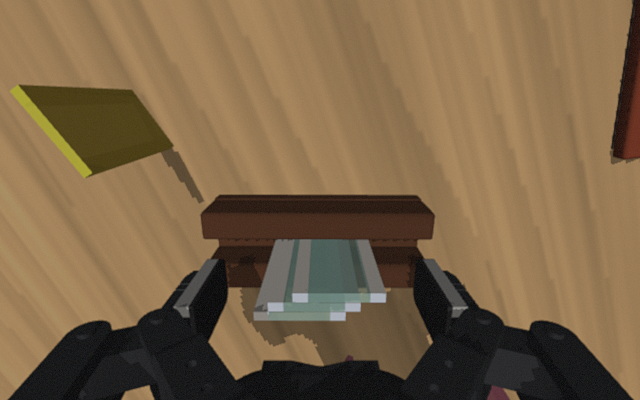

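The wrist view shows the three plate tops at columns 255-385, rows 295-320. They sit between the pads at columns 225 and 415, square to the rack. I'll tap them flush by closing slowly.

```bash
python3 -m handwheel '{"claw":[0.1,0.2,0.28,0.33,0.38,0.42,0.45,0.48,0.51,0.54,0.57,0.6,0.63,0.66,0.7,0.7,0.7,0.7],"offset":[[0,0,0],[0,0,0],[0,0,0],[0,0,0],[0,0,0],[0,0,0],[0,0,0],[0,0,0],[0,0,0],[0,0,0],[0,0,0],[0,0,0],[0,0,0],[0,0,0],[0,0,0],[0,0,0],[0,0,0],[0,0,0]],"angular":[[0,0,0],[0,0,0],[0,0,0],[0,0,0],[0,0,0],[0,0,0],[0,0,0],[0,0,0],[0,0,0],[0,0,0],[0,0,0],[0,0,0],[0,0,0],[0,0,0],[0,0,0],[0,0,0],[0,0,0],[0,0,0]]}' 20
python3 - <<'E'
from h import *
w=ctrl.snapshot("wrist");cv2.imwrite("pics/w3.png",cv2.resize(w["image"][180:400,190:450],None,fx=2.5,fy=2.5,interpolation=cv2.INTER_CUBIC))
E
```

```text
time: 5.35
tool_pos: [0.5566, -0.179, 0.0434]
orientation: [2.599, 1.765, 0.0]
contact_force: [-0.2, -0.1, 1.9]
gripper_width: 0.0361
gripper_force: 20.3
```

View pics/w3.png

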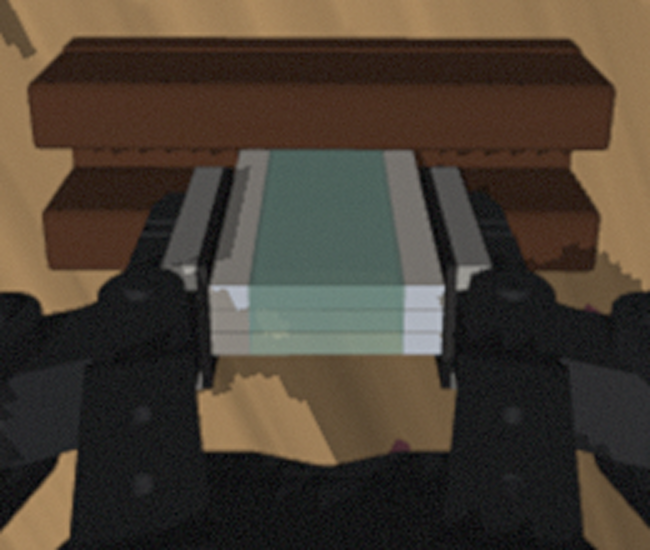

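Pack is flush at 36.1 mm with pads on the frosted edges only. I'll lift it and carry it above the meter.

```bash
python3 -m handwheel '{"claw":[0.75,0.75,0.75,0.75,0.75,0.75,0.75,0.75,0.75,0.75,0.75,0.75,0.75,0.75],"offset":[[0,0,0],[0,0,0],[0,0,1],[0,0,4],[0,0,9],[0,0,16],[0,0,25],[0,0,40],[0,0,60],[0,0,85],[0,0,110],[0,0,135],[0,0,155],[0,0,165]],"angular":[[0,0,0],[0,0,0],[0,0,0],[0,0,0],[0,0,0],[0,0,0],[0,0,0],[0,0,0],[0,0,0],[0,0,0],[0,0,0],[0,0,0],[0,0,0],[0,0,0]]}' 60 && python3 -m handwheel '{"claw":[0.75,0.75,0.75,0.75,0.75,0.75,0.75,0.75,0.75,0.75,0.75,0.75,0.75,0.75,0.75,0.75,0.75,0.75],"offset":[[0,0,5],[0,5,10],[-2,16,12],[-5,35,12],[-9,60,12],[-14,90,12],[-19,120,12],[-24,155,12],[-29,190,12],[-34,225,12],[-39,257,12],[-43,287,12],[-47,312,12],[-50,330,12],[-52,342,12],[-53,350,12],[-53,352,12],[-53,352,12]],"angular":[[0,0,0],[0,0,0],[0,0,1],[0,0,3],[0,0,5],[0,0,7],[0,0,10],[0,0,13],[0,0,16],[0,0,19],[0,0,22],[0,0,24],[0,0,26],[0,0,27],[0,0,28],[0,0,28],[0,0,28],[0,0,28]]}'
python3 - <<'E'
from h import *
from scipy.optimize import least_squares
s=ctrl.sense();R=cv2.Rodrigues(s["orientation"])[0];print(s["tool_pos"],np.degrees(np.arctan2(R[1,1],R[0,1])),s["gripper_width"])
P=[]
for n in("scene","side","wrist"):
    p=ctrl.snapshot(n);cv2.imwrite(f"pics/{n}3.png",p["image"])
    for q,z in dict(beam=.115,plate_a_mid=s["tool_pos"][2]).items():
        for d in ctrl.landmark_of(q,p)[:2]:print(n,q,round(d["conf"],2),np.round(d["centre"],1),toplane(p,d["centre"],z,s).round(4))
E
```

```text
time: 6.8
tool_pos: [0.5571, -0.1791, 0.2116]
orientation: [2.596, 1.764, 0.003]
contact_force: [-0.2, -1.1, -1.0]
gripper_width: 0.0349
gripper_force: 59.8
time: 8.6
tool_pos: [0.5036, 0.1729, 0.2201]
orientation: [-2.095, -2.341, 0.001]
contact_force: [-0.0, -0.4, -1.3]
gripper_width: 0.0352
gripper_force: 59.8
[0.50355082 0.17291293 0.22012236] 6.360806915418085 0.035196303537203585
scene beam 0.94 [391.3 206.6] [0.5108 0.1756 0.115 ]
scene plate_a_mid 0.7 [330.2 162.4] [0.5947 0.0348 0.2201]
scene plate_a_mid 0.65 [399.1 176.5] [0.4968 0.1711 0.2201]
side beam 0.93 [282.4 158. ] [0.5131 0.169  0.115 ]
side plate_a_mid 0.75 [332.  283.6] [ 0.5809 -0.4207  0.2201]
side plate_a_mid 0.61 [280.5 234.7] [ 0.4924 -0.2827  0.2201]
wrist beam 0.93 [325.5 194.6] [0.5073 0.1756 0.115 ]
wrist beam 0.54 [320.6 226. ] [0.5064 0.1482 0.115 ]
wrist plate_a_mid 0.89 [319.1 254.8] [0.5024 0.1757 0.2201]
wrist plate_a_mid 0.43 [285.9 366.9] [0.4916 0.1048 0.2201]
```

View pics/wrist3.png

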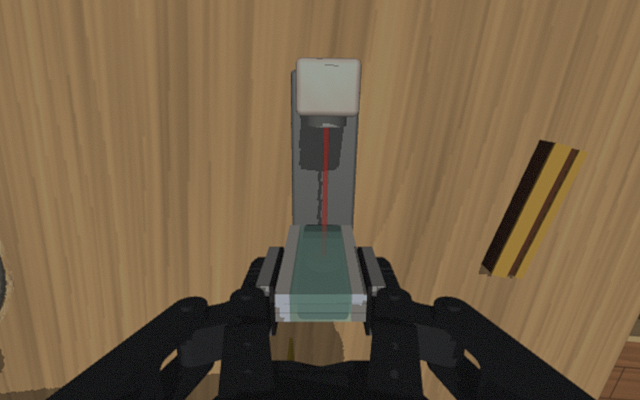

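The wrist view shows the red beam running from the sensor ring (325,125) to the pack (323,235). The pack is flush, and the sensor pillar is at (328,85). I'll fit the beam line.

```bash
python3 - <<'E'
from h import *
s=ctrl.sense();w=ctrl.snapshot("wrist");R=cv2.Rodrigues(s["orientation"])[0]
im=w["image"].astype(int);m=(im[...,2]-np.maximum(im[...,0],im[...,1])>60);m[:128]=0;m[222:]=0;m[:,:310]=0;m[:,340:]=0
v,u=np.nonzero(m);print(len(u))
X=np.array([toplane(w,(a,b),.115,s) for a,b in zip(u,v)])
c=X.mean(0);d=cv2.fitLine(X[:,:2].astype(np.float32),cv2.DIST_HUBER,0,1e-3,1e-3).ravel()
print("beam yaw-90",np.degrees(np.arctan2(d[1],d[0]))%180-90,"tool",np.degrees(np.arctan2(R[1,1],R[0,1])))
for y in(.12,.173,.22):print(y,d[2]+(y-d[3])*d[0]/d[1])
g=cv2.cvtColor(w["image"],cv2.COLOR_BGR2GRAY)
# pillar top side edges, base side edges
gx=np.abs(cv2.Sobel(cv2.GaussianBlur(g,(3,3),0),cv2.CV_32F,1,0))
for nm,r,c0,c1,z in(("pillarL",range(66,108,3),288,306,.145),("pillarR",range(66,108,3),350,370,.145),("baseL",range(140,220,5),286,298,.022),("baseR",range(140,220,5),346,362,.022)):
    Q=np.array([toplane(w,(c0+np.argmax(gx[v,c0:c1]),v),z,s) for v in r])[:,:2].astype(np.float32)
    l=cv2.fitLine(Q,cv2.DIST_HUBER,0,1e-3,1e-3).ravel();print(nm,np.degrees(np.arctan2(l[1],l[0]))%180-90,"x at .173",l[2]+(.173-l[3])*l[0]/l[1],l[2:])
print(s["tool_pos"],R[:,2])
print([(round(q["conf"],2),np.round(q["rect"])) for q in ctrl.boxes_of("meter",w)[:2]])
E
```

```text
321
beam yaw-90 5.3443985 tool 6.342496270388664
0.12 0.51177937
0.173 0.5068213
0.22 0.5024245
pillarL -2.3898544 x at .173 0.47221047 [0.4755435  0.25286168]
pillarR 7.418434 x at .173 0.529532 [0.5182605 0.2595679]
baseL 4.742691 x at .173 0.47188258 [0.47252062 0.16530946]
baseR 5.2615128 x at .173 0.5419342 [0.5415224 0.1774715]
[0.50362925 0.17279918 0.2203521 ] [ 1.00594934e-04 -1.17260181e-05 -9.99999995e-01]
[(0.74, array([291.,  55.,  69., 172.]))]
```

```bash
python3 -m handwheel '{"claw":[0.75,0.75,0.75,0.75,0.75,0.75,0.75,0.75,0.75,0.75,0.75,0.75,0.75,0.75,0.75,0.75,0.75],"offset":[[1,0,0],[2,1,0],[3,1.5,0],[3.2,1.5,-4],[3.2,1.5,-12],[3.2,1.5,-22],[3.2,1.5,-34],[3.2,1.5,-46],[3.2,1.5,-58],[3.2,1.5,-69],[3.2,1.5,-78],[3.2,1.5,-85],[3.2,1.5,-89],[3.2,1.5,-91],[3.2,1.5,-92],[3.2,1.5,-92],[3.2,1.5,-92]],"angular":[[0,0,-0.5],[0,0,-1],[0,0,-1.1],[0,0,-1.1],[0,0,-1.1],[0,0,-1.1],[0,0,-1.1],[0,0,-1.1],[0,0,-1.1],[0,0,-1.1],[0,0,-1.1],[0,0,-1.1],[0,0,-1.1],[0,0,-1.1],[0,0,-1.1],[0,0,-1.1],[0,0,-1.1]]}'
python3 - <<'E'
from h import *
s=ctrl.sense();R=cv2.Rodrigues(s["orientation"])[0];print(s["tool_pos"],np.degrees(np.arctan2(R[1,1],R[0,1])))
t=s["tool_pos"];mid=t+[0,0,.0016];win=t-[0,0,.0134]
c=[]
for n,(w,h,f) in dict(scene=(110,150,3.9),side=(110,150,3.9),wrist=(160,150,3.9)).items():
    p=ctrl.snapshot(n);e=proj(p,np.array([mid,win]),s);print(n,"expected mid,win",e.round(1))
    for q in("plate_a_mid","plate_a_window","beam"):
        print(q,[(round(d["conf"],2),np.round(d["centre"],1)) for d in ctrl.landmark_of(q,p) if np.linalg.norm(np.array(d["centre"])-e[0])<40])
    if n!="side":
        x,y=map(int,e[1]);x0=max(x-w//2,0);y0=max(y-h//2,0);k=cv2.resize(p["image"][y0:y0+h,x0:x0+w],None,fx=2.8,fy=2.8,interpolation=cv2.INTER_CUBIC)[:400];c.append(np.pad(k,((0,400-len(k)),(0,0),(0,0))))
cv2.imwrite("pics/v4.png",np.hstack(c))
E
```

```text
time: 10.85
tool_pos: [0.5069, 0.1746, 0.1286]
orientation: [2.117, 2.321, 0.001]
contact_force: [0.3, 0.2, 0.1]
gripper_width: 0.0348
gripper_force: 59.8
[0.50689213 0.17462428 0.12862461] 5.272835844006554
scene expected mid,win [[392.8 202. ]
 [392.2 205.5]]
plate_a_mid [(0.56, array([394.6, 204.9]))]
plate_a_window [(0.65, array([393.1, 206.6]))]
beam [(0.62, array([391.8, 205.9]))]
side expected mid,win [[280.1 153. ]
 [280.3 157. ]]
plate_a_mid [(0.52, array([280.1, 157.4]))]
plate_a_window []
beam [(0.85, array([279.1, 158.1])), (0.53, array([281.6, 152.1]))]
wrist expected mid,win [[320.8 261.7]
 [320.7 248.1]]
plate_a_mid [(0.91, array([319.2, 257.7]))]
plate_a_window [(0.76, array([317.9, 242.6]))]
beam [(0.59, array([322.5, 245.9]))]
```

View pics/v4.png

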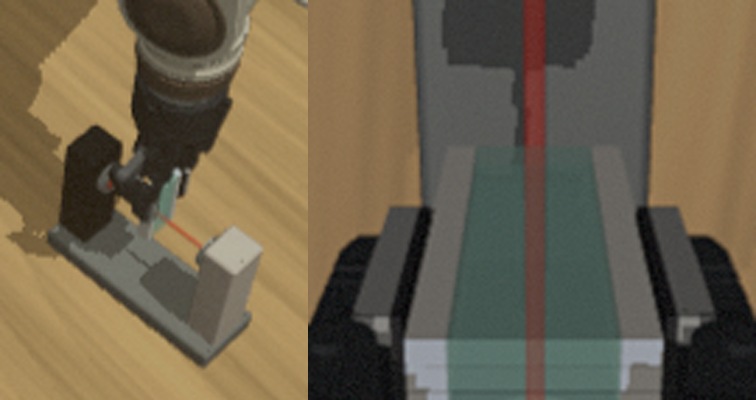

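```bash
python3 - <<'E'
from h import *
s=ctrl.sense();w=ctrl.snapshot("wrist");t=s["tool_pos"];R=cv2.Rodrigues(s["orientation"])[0]
n=R[:,0]*np.sign(R[1,0]);b=t+n*.006
for dz in(.0284,.0334,.0384):print(dz,"bottom front",proj(w,np.array([b-[0,0,dz]]),s)[0].round(1),"top front/back",proj(w,np.array([b-[0,0,dz-.07],b-n*.012-[0,0,dz-.07]]),s)[:,1].round(1))
g=w["image"][200:330,322-8:322-2].mean(1);print("edge rows",[(i+200,int(x)) for i,x in enumerate(np.abs(np.diff(g,axis=0)).max(1)) if x>7])
E
```

```text
0.0284 bottom front [320.7 226.9] top front/back [300.1 327.3]
0.0334 bottom front [320.7 223.6] top front/back [292.2 318.7]
0.0384 bottom front [320.6 220.5] top front/back [284.9 310.6]
edge rows [(224, 12), (293, 16), (294, 9), (311, 13), (313, 10), (320, 25), (321, 41), (322, 14)]
```

```bash
python3 -c "
from plant import ctrl
print(ctrl.hand_in())"
```

```text
the job is handed in; nothing more can be done
None
```

I tapped the three plates flush, lifted them out as one pack by the frosted edges, and handed the job in with the pack held square in the meter: the beam crosses midway between the strips, about 20 mm above the lower edge and below the fingers.

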